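# Pry the snap-fit cover off a bench sensor

### The arm

A 6-joint arm with a two-finger parallel gripper is mounted at the origin on a cart in front of the work surface, level with it; the furniture and walls round the work are solid. World frame = base frame: x ahead of the robot, y to its left, z up, the work surface at z = 0. Lengths are in m, angles in rad, forces in N, time in s.
With the tool pointing down it reaches from about 0.3 to 0.875 m from the base axis. Payload 6.4 kg.
Tool frame: the origin (TCP) lies at the very end of the fingers, on their centre line; the grasp point (between the pads) lies 19 mm behind it; z points along the fingers, y is the direction in which the jaws open and shut (so a half turn about z gives the same grasp; the last joint's range is limited). The gripper opens to 85 mm and grips with 20 to 120 N. Pads are 22 mm wide; open, the fingers measure 114 mm over their backs; the gripper's body (76 mm by 85 mm) begins 54 mm behind the grasp point. The pads swing forward as they close: fully open they stand 13 mm farther back than shut.
Start: joints at [0.968, 0.181, 1.607, -0, 1.354, -0.206], TCP at [0.222, 0.53, 0.231] pointing down, gripper open.
Joint ranges: [-2.99, 2.99], [-0.89, 2.07], [0.3, 2.58], [-1.14, 4.28], [0, 2.63], [-3.12, 3.12]. Speed limits (rad/s): [2.57, 2.57, 3.01, 3.14, 3.14, 3.14].

### API

Orientations are given as a unit quaternion [w, x, y, z].
In Python, from bench import * gives the robot as it stands.
- The arm moves only by the tool arm_command, never from a script. Its argument "motion" is text: rows parted by semicolons, each of 7 numbers parted by spaces: the shift along the tool's x, y, z in units of 0.2 m (1.0 is 0.2 m), then the turn, a rotation vector about the tool's x, y, z in units of 60 degrees (1.0 is 60 degrees), then the opening, from 0 (shut) to 1 (fully open). In form: tx ty tz ax ay az grip; .... A call has 1 to 10 rows; each row shifts and turns the pose as measured when the row begins, along the tool's axes as they then stand; what a row does not reach is not made up. A row lasts 1/12 s, in which the tool goes at most 41.7 mm and 7.16 degrees, less where a joint would pass 70% of its speed; a pose out of reach is approached as far as the arm can. A call with a number of a shift or a turn outside -1 to 1 is refused whole. A call with a gripper value outside its range is refused whole. The fingers move at their own pace and stop on an object; the grip force is fixed at half the most. Time passes only in rows, so rows that do not move let the fingers close. It gives the time, the measured TCP pose, the force and the opening at its end, in the units of the state.
- get_obs(): the state, without advancing time (a new reading comes with each control period).
- camera(name): name is "side" or "top" or "wrist"; returns a dict with "img" (400x640x3 uint8, red, green, blue), "intrinsics" (3x3 intrinsics, pixels), "pose" (4x4, takes a point from camera to world coordinates); the wrist camera has in their place "mount" (4x4, takes a point from camera to tool coordinates, whose origin is the TCP and whose axes are the flange's). Camera axes: x right, y down, z forward; pixel columns grow to the right and rows downward; lengths in m; the calibration is good to about 2 mm. A picture is of the moment at which its call begins: read the wrist's pose just before it. There is no depth.
- hand_in(): hands the job in, once; it reports no verdict.
Trained networks look in the newest picture that a camera, given by its name, has taken for a name from the list of things; names that differ only in an ending like _2 or _b are one class to them, and where a whole thing is asked for, a point or a joint stands for the part that bears it (a point fixed in the world has none). Each returns a list of dicts, best first, with "conf" (0 to 1); they miss things now and then, are a little off and sometimes report something else, mostly with a low value. They report only what shows in the picture. A call takes as long as a camera call. They do not tell look-alikes from the thing itself.
- search_frame(camera, target): "box" ([left, top, right, bottom] in pixels, round what is visible of it).
The state is a dict: "time_s": time; "q": joint angles; "dq": joint speeds; "joint_efforts": joint torques, N m; "eef_pos": TCP position; "eef_rot": TCP orientation; "wrist_force": force on the tool from outside, world axes, zero at the start; "torque": the same for the moment, N m; "opening": opening from 0.0 (shut) to 1.0 (fully open).
Only numpy, scipy, OpenCV 4.12 (cv2) and the standard library are available. Lean on these libraries where they do the work, as an engineer would, in place of code of your own. Each camera call takes 0.05 s, during which the arm holds its last target.

### The job

Two similar sensor housings stand on the bench. Take the flat pry tool with the green handle, put its blade into the notch at the side of the snap-fit cover (the housing with the spring clip on top, not the one with the screwed cover), and pry that cover off so that it drops onto the worktop in front of its housing. Do not touch the cover with the gripper; then lay the tool down flat on the worktop, clear of the cover, and let go.

Things in the scene. Friction and masses are not known exactly. Their poses are not given: they have to be found in the camera images.
- sensor_base: Grey upright housing fixed to the bench, 56 deep (x), 110 wide (y), 92 mm high; feet reach 77 mm to both sides. Origin: centre of underside, z up. Its front, with the cover, faces its -x, to the robot; the notch is on its +y side. A steel spring clip on top, 34 mm wide, holds the cover. The other housing (cover with 4 screws, no notch, no clip), 0.3 m or more to one side, is not listed.
- notch (a point): Where the blade's tip goes, at (-22, 42, 63) mm in the housing's frame, same axes. The pocket behind the cover is open to +y at y = 55 and ends at y = 33 mm; z 48 to 78. In front (-x) is the cover's rim, 6 mm away; the rear wall slants, 14 mm away at the mouth, 7 here, 2 at the end. Push the blade in along -y, then work it to -x: some 10 mm and a few N snap the clip, 20 to 30 mm and the cover falls.
- sensor_cover: Blue plastic snap-fit cover, a shell 16 thick (x), 106 wide (y), 75 mm high (z) with 6 mm rim walls, 60 g; dark vent slots and a white stripe beside the notch on its front. Origin: middle of the shell; axes as the housing's while it is on. Seated, its origin is at (-36.5, 0, 48.5) mm in the housing's frame, its lower edge in a ledge whose lip is 9.5 mm high.
- pry_tool: Flat pry tool, 150 mm long, 90 g, lying on the worktop: green handle with flat sides, 18 wide (x), 90 long (y), 20 mm high (z); steel blade pointing to the tool's -y. Origin: middle of the handle's underside. The blade stands on edge: 3 mm thick in x, z = 3 to 17 mm, from y = -62 to the tip at y = -105 mm. Grasp from above across the 18 mm, near the handle's middle.
- blade_tip (a point): Middle of the blade's end edge, in the tool's frame at (0, -105, 10) mm; axes as the tool's.
Things that resemble listed ones, but are neither listed nor needed, are in the scene too. There is more than one size of the sensor_cover; the one meant has the size given above.

How it is judged:
By the outcome, as a careful person would: the job done as asked, in the order asked, and still so for the second after the job is handed in, with the robot touching nothing.
It also fails if it takes over 48 s, if anything falls off the work surface, if the arm or the gripper's body presses on something with over 40 N, if the wrist force passes 120 N, or if a joint passes its speed limit or range.

## Working session

There is one attempt and no reset: what is moved stays moved. The work goes in short steps, Python scripts to look and compute and a tool call to move; the robot and the scene stay as the last step left them, time stands still between calls to the robot, and variables do not carry over. Pictures are saved under pics/ and viewed, and the job is handed in when it is done.

Besides the shell and the picture viewer there is one more tool, called as name(argument=value, ...) on one line, values as JSON. arm_command: Moves the arm, as the interface text tells. Shifts and turns lie within -1 to 1; 1 stands for 0.2 m of shift or 60 degrees of turn. Its arguments: {"type":"object","properties":{"motion":{"type":"string"}},"required":["motion"]}

```bash
mkdir -p pics; cat > h.py <<'E'
from bench import *
import numpy as np, cv2
from scipy.spatial.transform import Rotation as R
def shot(n,fn):
    c=camera(n); cv2.imwrite('pics/'+fn,c['img'][:,:,::-1]); return c
def pose(o=None):
    o=o or get_obs(); q=o['eef_rot']; T=np.eye(4); T[:3,:3]=R.from_quat([q[1],q[2],q[3],q[0]]).as_matrix(); T[:3,3]=o['eef_pos']; return T
def cpose(c): return np.array(c['pose']) if 'pose' in c else pose()@np.array(c['mount'])
def ray(c,u,v,z,P=None):
    P=cpose(c) if P is None else P
    d=P[:3,:3]@np.linalg.inv(np.array(c['intrinsics']))@[u,v,1]; o=P[:3,3]
    return o+d*(z-o[2])/d[2]
def proj(c,p,P=None):
    P=cpose(c) if P is None else P
    q=np.linalg.inv(P)@np.append(p,1); k=np.array(c['intrinsics'])@q[:3]; return k[:2]/k[2]
E
python3 - <<'E'
from h import *
np.set_printoptions(precision=4,suppress=True)
for n in ('top','side'):
    c=shot(n,n+'0.png'); print(n,c['intrinsics'],c['pose'])
    for t in ('sensor_base','sensor_cover','pry_tool','notch','blade_tip'):
        print(t,[(np.round(d['box']),round(d['conf'],2)) for d in search_frame(n,t)])
c=shot('wrist','w0.png');print(c['mount'],c['intrinsics']); print(get_obs())
E
```

```text
top [[437.2787   0.     312.8609]
 [  0.     437.2787 188.8855]
 [  0.       0.       1.    ]] [[-0.0067 -0.9929  0.119   0.3657]
 [-1.      0.0061 -0.0054 -0.0635]
 [ 0.0046 -0.119  -0.9929  1.2164]
 [ 0.      0.      0.      1.    ]]
sensor_base [(array([340., 132., 397., 161.]), 0.61)]
sensor_cover [(array([408., 149., 439., 174.]), 0.92), (array([355., 154., 393., 166.]), 0.86), (array([291., 160., 319., 186.]), 0.77)]
pry_tool [(array([291., 208., 325., 222.]), 0.84)]
notch [(array([343., 130., 395., 161.]), 0.63)]
blade_tip [(array([293., 209., 335., 221.]), 0.56)]
side [[519.6981   0.     317.4779]
 [  0.     519.6981 197.2415]
 [  0.       0.       1.    ]] [[ 0.8437 -0.2183  0.4905 -0.0463]
 [-0.5369 -0.3454  0.7697 -0.9843]
 [ 0.0014 -0.9127 -0.4086  0.539 ]
 [ 0.      0.      0.      1.    ]]
sensor_base [(array([363., 188., 427., 255.]), 0.59)]
sensor_cover [(array([414., 260., 452., 284.]), 0.8), (array([312., 202., 333., 218.]), 0.76), (array([362., 197., 405., 248.]), 0.59)]
pry_tool [(array([272., 214., 288., 245.]), 0.53)]
notch [(array([358., 189., 423., 251.]), 0.88)]
blade_tip [(array([272., 211., 287., 247.]), 0.68)]
[[ 0.0003 -0.9589 -0.2838  0.0726]
 [ 1.      0.0005 -0.0005  0.0002]
 [ 0.0006 -0.2838  0.9589 -0.1427]
 [ 0.      0.      0.      1.    ]] [[279.4829   0.     320.2497]
 [  0.     279.4829 201.2327]
 [  0.       0.       1.    ]]
{'time_s': 0.65, 'q': array([ 0.9677,  0.1808,  1.607 ,  0.    ,  1.3538, -0.2063]), 'dq': array([-0.0017, -0.0003, -0.0007, -0.0015,  0.0003,  0.0008]), 'joint_efforts': array([ -0.0007, -44.4666, -35.1579,  -0.0002,   0.0007,   0.    ]), 'eef_pos': array([0.2222, 0.5303, 0.2313]), 'eef_rot': array([-0.    ,  0.1971,  0.9804,  0.    ]), 'wrist_force': array([ 0.7295, -0.686 ,  0.1344]), 'torque': array([-0.017 ,  0.0054, -0.0043]), 'opening': 1.0014385726617674}
```

```bash
python3 - <<'E'
import cv2
a=cv2.imread('pics/top0.png');b=cv2.imread('pics/side0.png')
cv2.imwrite('pics/topc.png',cv2.resize(a[110:250,240:460],None,fx=3.6,fy=3.6,interpolation=cv2.INTER_CUBIC))
cv2.imwrite('pics/sidec.png',cv2.resize(b[160:300,240:460],None,fx=3.6,fy=3.6,interpolation=cv2.INTER_CUBIC))
E
```

```text
(no output)
```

View pics/top0.png

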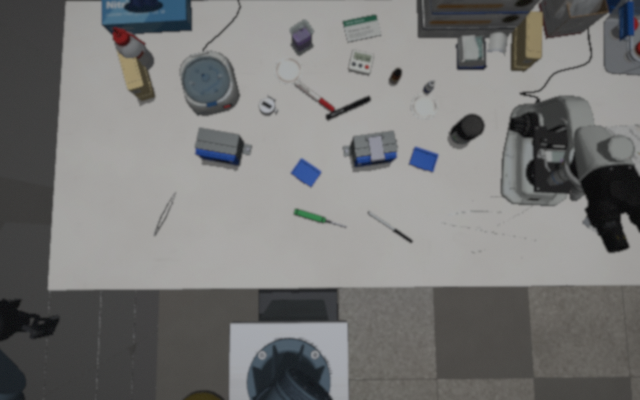

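View pics/side0.png

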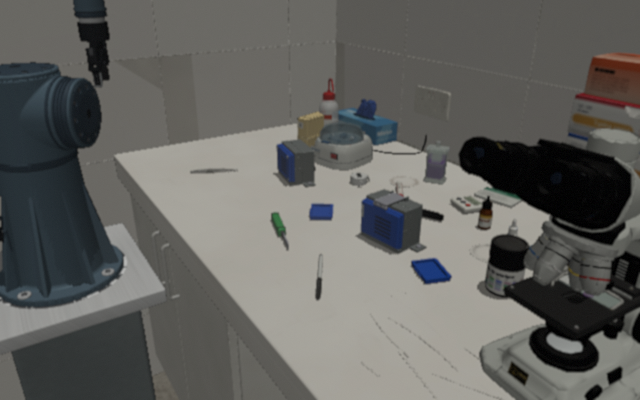

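```bash
ls pics
```

```text
side0.png
sidec.png
top0.png
topc.png
w0.png
```

View pics/topc.png

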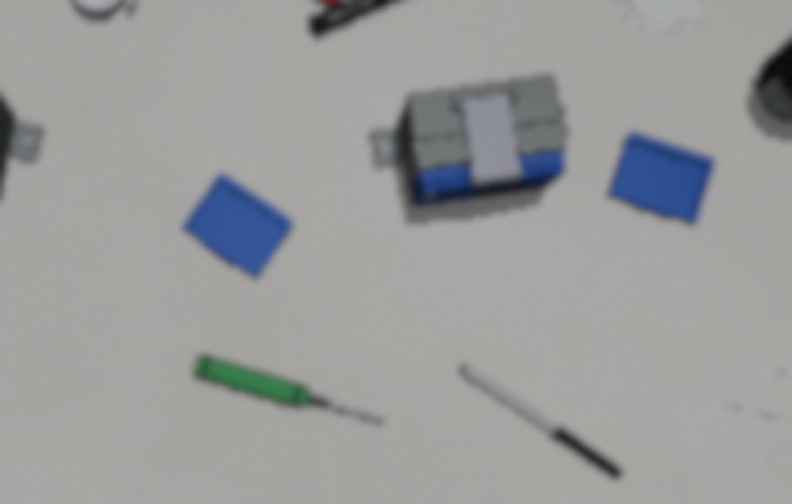

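View pics/sidec.png

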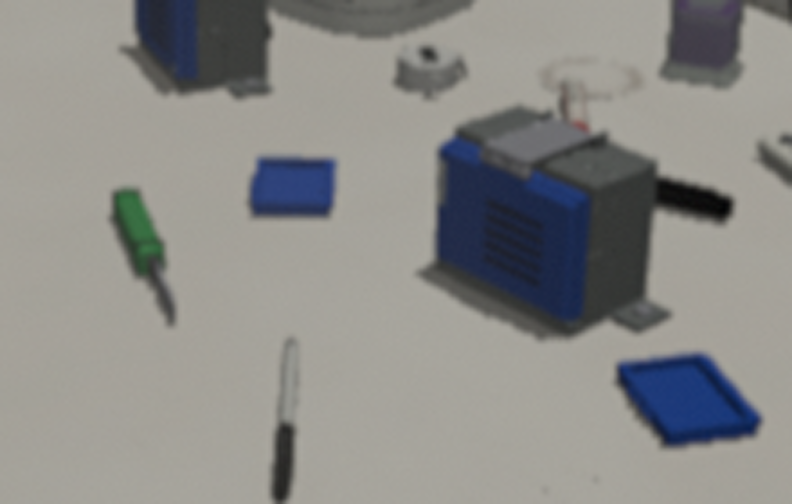

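```bash
cat >> h.py <<'E'
def load(n):
    import pickle; return pickle.load(open('cal.pkl','rb'))[n]
E
python3 - <<'E'
from h import *
import pickle
np.set_printoptions(precision=3,suppress=True)
cal={n:{k:v for k,v in camera(n).items() if k!='img'} for n in('top','side')}
pickle.dump(cal,open('cal.pkl','wb'))
t=cal['top']; s=cal['side']
for n,u,v in [('butt',295,211.5),('hend',325.5,219.5),('tip',346.5,227.5)]: print(n,ray(t,u,v,.01))
f=lambda x,y:(240+x/3.6,110+y/3.6)
# housing top corners on topc: rear-left(410,97) rear-right(555,75)
for n,x,y in [('RL',410,97),('RR',555,75),('FL',420,190),('FR',562,170)]: print(n,ray(t,*f(x,y),.090))
print(ray(s,*(240+113/3.6,160+195/3.6),.02), ray(s,240+172/3.6,160+322/3.6,.01))
g=lambda x,y:(240+x/3.6,160+y/3.6)
for n,x,y,z in [('topFL',440,145,.086),('topFR',588,197,.086),('topRR',655,160,.092)]: print(n,ray(s,*g(x,y),z))
E
```

```text
butt [ 0.448 -0.02   0.01 ]
hend [ 0.425 -0.104  0.01 ]
tip [ 0.403 -0.162  0.01 ]
RL [ 0.638 -0.179  0.09 ]
RR [ 0.654 -0.285  0.09 ]
FL [ 0.569 -0.185  0.09 ]
FR [ 0.583 -0.288  0.09 ]
[ 0.437 -0.03   0.02 ] [ 0.398 -0.175  0.01 ]
topFL [ 0.569 -0.194  0.086]
topFR [ 0.596 -0.294  0.086]
topRR [ 0.652 -0.287  0.092]
```

View pics/w0.png

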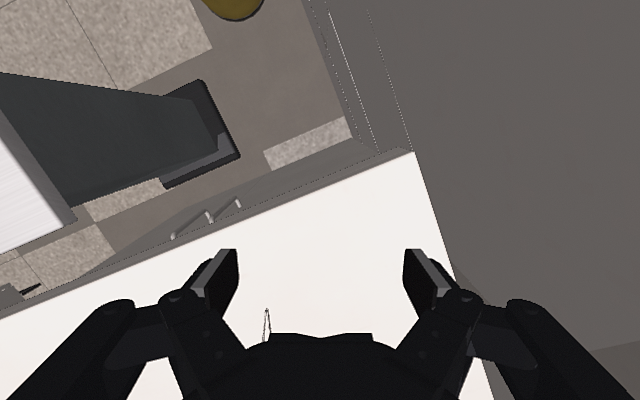

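arm_command(motion="-0.133 -0.145 0 0 0 0 1; -0.133 -0.145 0 0 0 0 1; -0.133 -0.145 0 0 0 0 1; -0.133 -0.145 0 0 0 0 1; -0.133 -0.145 0 0 0 0 1; -0.133 -0.145 0 0 0 0 1; -0.133 -0.145 0 0 0 0 1; -0.133 -0.145 0 0 0 0 1")

```text
time_s: 1.42
eef_pos: [0.3299, 0.2296, 0.23]
eef_rot: [0.001, 0.19, 0.982, 0.002]
wrist_force: [0.4, 0.8, -0.1]
opening: 1.0
```

arm_command(motion="-0.133 -0.145 0 0 0 0 1; -0.133 -0.145 0 0 0 0 1; -0.133 -0.145 0 0 0 0 1; -0.133 -0.145 0 0 0 0 1; -0.133 -0.145 0 0 0 0 1; -0.133 -0.145 0 0 0 0 1; -0.133 -0.145 0 0 0 0 1; -0.133 -0.145 0 0 0 0 1")

```text
time_s: 2.08
eef_pos: [0.4433, -0.0809, 0.2334]
eef_rot: [0.006, 0.19, 0.982, 0.002]
wrist_force: [0.6, 0.3, -0.8]
opening: 1.002
```

arm_command(motion="0 0 0 0 0 0.119 1; 0 0 0 0 0 0.119 1; 0 0 0 0 0 0.119 1; 0 0 0 0 0 0.119 1; 0 0 0 0 0 0.119 1; 0 0 0 0 0 0.119 1; 0 0 0 0 0 0.119 1; 0 0 0 0 0 0.119 1; 0 0 0 0 0 0.119 1; 0 0 0 0 0 0.119 1")

```text
time_s: 2.92
eef_pos: [0.4458, -0.0929, 0.2346]
eef_rot: [0.006, 0.731, 0.683, 0.005]
wrist_force: [1.4, -0.5, -0.9]
opening: 1.004
```

arm_command(motion="0 0 0 0 0 0.119 1; 0 0 0 0 0 0.119 1; 0 0 0 0 0 0 1")

```text
time_s: 3.17
eef_pos: [0.4459, -0.0929, 0.2349]
eef_rot: [0.006, 0.811, 0.585, 0.006]
wrist_force: [0.2, -0.0, 0.0]
opening: 0.997
```

```bash
python3 - <<'E'
from h import *
np.set_printoptions(precision=4,suppress=True)
c=shot('wrist','w1.png'); P=cpose(c); np.save('P1.npy',P); print(pose())
for t in ('pry_tool','sensor_base'): print(t,[(np.round(d['box']),round(d['conf'],2)) for d in search_frame('wrist',t)])
E
```

```text
[[ 0.3107  0.9503  0.0169  0.4459]
 [ 0.9505 -0.3107 -0.0023 -0.0929]
 [ 0.0031  0.0168 -0.9999  0.2349]
 [ 0.      0.      0.      1.    ]]
pry_tool [(array([296., 120., 315., 228.]), 0.58)]
sensor_base [(array([426., 172., 538., 302.]), 0.91)]
```

View pics/w1.png

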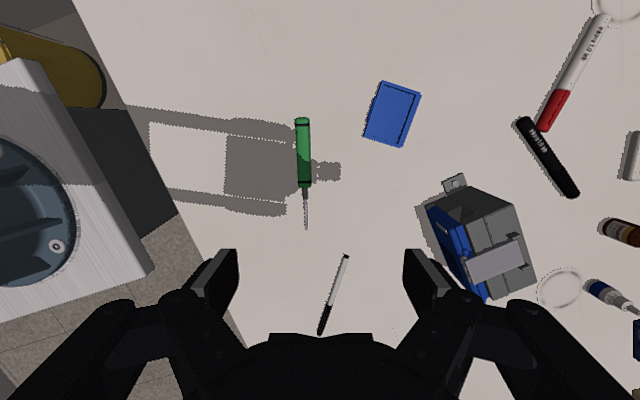

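```bash
python3 - <<'E'
import cv2
a=cv2.imread('pics/w1.png')
cv2.imwrite('pics/w1a.png',cv2.resize(a[160:310,400:560],None,fx=4,fy=4,interpolation=cv2.INTER_CUBIC))
cv2.imwrite('pics/w1b.png',cv2.resize(a[105:245,260:350],None,fx=4,fy=4,interpolation=cv2.INTER_CUBIC))
E
```

```text
(no output)
```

View pics/w1a.png

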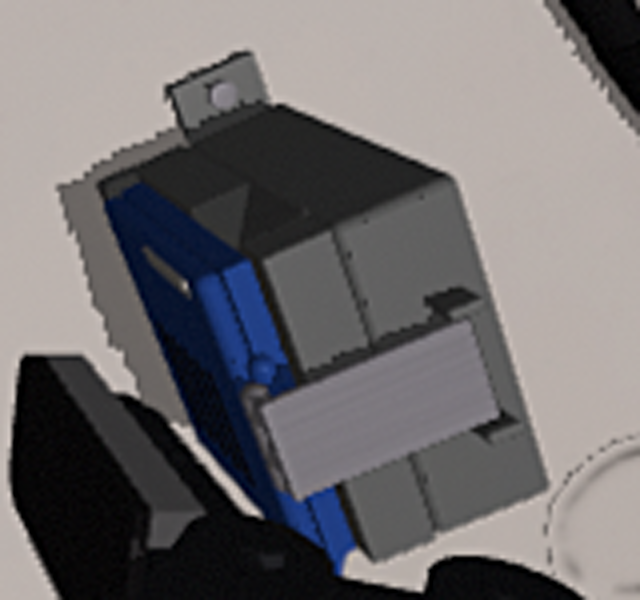

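View pics/w1b.png

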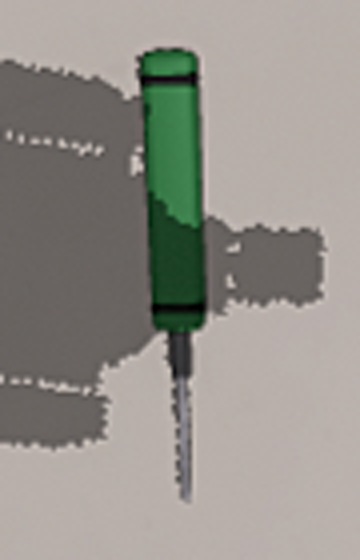

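```bash
cat >> h.py <<'E'
from scipy.optimize import least_squares
def fit(obs,x0):
    # obs: list of (c,P,uv,pt mm in object frame)
    def w(p,m):
        s,k=np.sin(p[2]),np.cos(p[2]); m=np.array(m)/1000
        return np.array([p[0]+k*m[0]-s*m[1],p[1]+s*m[0]+k*m[1],m[2]])
    f=lambda p:np.concatenate([proj(c,w(p,m),P)-uv for c,P,uv,m in obs])
    r=least_squares(f,x0,loss='soft_l1'); return r.x,f(r.x).reshape(-1,2)
E
python3 - <<'E'
from h import *
import pickle
np.set_printoptions(precision=4,suppress=True)
c=camera('wrist'); c={k:c[k] for k in('intrinsics','mount')}; cal=pickle.load(open('cal.pkl','rb')); cal['wrist']=c; pickle.dump(cal,open('cal.pkl','wb'))
P=np.load('P1.npy')
A=lambda x,y:np.array([400+x/4-.4,160+y/4-.4]); B=lambda x,y:np.array([260+x/4-.4,105+y/4-.4])
H=[((455,178),(28,55,92)),((548,488),(28,-55,92)),((263,260),(-28,55,92)),((370,560),(-28,-55,92)),((200,278),(-44.5,53,86)),((105,205),(-44.5,53,11))]
p,r=fit([(c,P,A(*u),m) for u,m in H],[.61,-.235,.15]); print(p,np.degrees(p[2])); print(r)
T=[((168,52),(0,45,18)),((178,330),(0,-45,12)),((185,500),(0,-105,10))]
p,r=fit([(c,P,B(*u),m) for u,m in T],[.436,-.06,-.3]); print(p,np.degrees(p[2])); print(r)
print('handle mid ray', ray(c,*B(173,190),.02,P))
E
```

```text
[ 0.6224 -0.2311  0.1321] 7.570282238772933
[[ 1.1878 -1.1606]
 [ 1.3478  1.3818]
 [-0.351  -0.3693]
 [ 0.1056  1.4415]
 [-0.7496  0.7051]
 [-1.7678 -1.5092]]
[ 0.4369 -0.0596 -0.2975] -17.046967830817856
[[-0.0453  0.1211]
 [ 0.1412  0.5381]
 [-0.0978 -0.9116]]
handle mid ray [ 0.438  -0.0566  0.02  ]
```

```bash
cat >> h.py <<'E'
def down(xang):  # tool pointing down, tool x axis at world angle xang (deg)
    a=np.radians(xang); x=np.array([np.cos(a),np.sin(a),0]); z=np.array([0,0,-1.]); return np.stack([x,np.cross(z,x),z],1)
def move(pos,Rm):
    o=get_obs(); T=pose(o); d=T[:3,:3].T@(np.array(pos)-T[:3,3])/.2
    rv=np.degrees(R.from_matrix(T[:3,:3].T@Rm).as_rotvec())/60
    print('t',o['time_s'],'pos',np.round(T[:3,3],4),'shift',np.round(d,4),'turn',np.round(rv,4),'rows>=',np.round(np.linalg.norm(d)*.2/.04,1),np.round(np.linalg.norm(rv)*60/7,1),'F',np.round(o['wrist_force'],1),'op',round(o['opening'],3))
E
python3 - <<'E'
from h import *
move([.4354,-.0644,.07],down(72.95))
E
```

```text
t 3.3667 pos [ 0.4459 -0.0929  0.2349] shift [ 0.1169 -0.1076  0.823 ] turn [ 0.016  -0.0028 -0.0159] rows>= 4.2 0.2 F [ 0.6  0.8 -0.2] op 1.0
```

arm_command(motion="0.023 -0.021 0.16 0.016 -0.003 -0.016 1; 0.023 -0.021 0.16 0 0 0 1; 0.023 -0.021 0.16 0 0 0 1; 0.023 -0.021 0.16 0 0 0 1; 0.023 -0.021 0.16 0 0 0 1; 0 0 0 0 0 0 1")

```text
time_s: 3.87
eef_pos: [0.4369, -0.0665, 0.0734]
eef_rot: [0.005, 0.799, 0.601, 0.002]
wrist_force: [-1.8, 0.1, -0.2]
opening: 1.0
```

```bash
python3 - <<'E'
from h import *
shot('wrist','w2.png'); move([.4354,-.0644,.004],down(72.95))
E
```

```text
t 3.9167 pos [ 0.4389 -0.0675  0.0761] shift [ 0.0113 -0.0267  0.3603] turn [0.0143 0.0031 0.0148] rows>= 1.8 0.2 F [0.4 0.8 0.3] op 0.998
```

View pics/w2.png

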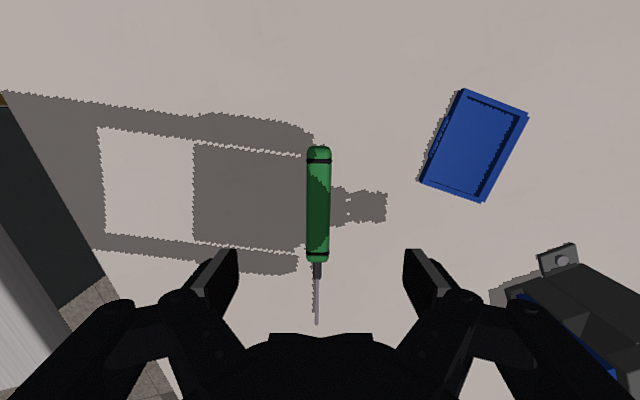

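```bash
python3 - <<'E'
from h import *
np.set_printoptions(precision=4,suppress=True)
c=load('wrist'); P=cpose(c)
T=[((319,147),(0,45,18)),((318,262),(0,-45,12)),((317.5,325),(0,-105,10))]
p,r=fit([(c,P,np.array(u),m) for u,m in T],[.436,-.06,-.3]); print(p,np.degrees(p[2])); print(r)
g=p[:2]+np.array([np.sin(p[2]),-np.cos(p[2])])*.005
move([*g,.004],down(90+np.degrees(p[2])))
E
```

```text
[ 0.4392 -0.0635 -0.2913] -16.690838998937625
[[-0.0087  5.4292]
 [ 0.0033 -0.4931]
 [-0.0044 -4.4372]]
t 3.9167 pos [ 0.4389 -0.0675  0.0761] shift [-0.0041 -0.0099  0.3606] turn [0.0143 0.0032 0.0089] rows>= 1.8 0.1 F [0.4 0.8 0.3] op 0.998
```

arm_command(motion="-0.002 -0.005 0.12 0.014 0.003 0.009 1; -0.002 -0.005 0.12 0 0 0 1; 0 0 0.10 0 0 0 1; 0 0 0 0 0 0 1")

```text
time_s: 4.25
eef_pos: [0.4457, -0.0723, 0.0149]
eef_rot: [0.006, 0.801, 0.599, 0.003]
wrist_force: [-0.1, 0.4, 0.1]
opening: 0.996
```

```bash
python3 - <<'E'
from h import *
move([.4378,-.0683,.004],down(73.3))
E
```

```text
t 4.25 pos [ 0.4457 -0.0723  0.0149] shift [ 0.008  -0.0442  0.054 ] turn [0.0138 0.0022 0.0056] rows>= 0.4 0.1 F [-0.1  0.4  0.1] op 0.996
```

arm_command(motion="0.008 -0.044 0.03 0.014 0.002 0.006 1; 0 0 0 0 0 0 1")

```text
time_s: 4.42
eef_pos: [0.4401, -0.0696, 0.0119]
eef_rot: [0.001, 0.802, 0.597, 0.001]
wrist_force: [-0.4, 0.2, 0.3]
opening: 1.0
```

```bash
python3 - <<'E'
from h import *
move([.4378,-.0683,.004],down(73.3))
E
```

```text
t 4.4167 pos [ 0.4401 -0.0696  0.0119] shift [ 0.0031 -0.0132  0.0395] turn [0.0026 0.0007 0.    ] rows>= 0.2 0.0 F [-0.4  0.2  0.3] op 1.0
```

arm_command(motion="0.003 -0.014 0.04 0.003 0 0 1; 0 0 0 0 0 0 1")

```text
time_s: 4.58
eef_pos: [0.4401, -0.0694, 0.0067]
eef_rot: [0.002, 0.802, 0.597, 0.001]
wrist_force: [-0.6, -0.4, -0.8]
opening: 0.997
```

```bash
python3 - <<'E'
from h import *
move([.4378,-.0683,.004],down(73.3))
shot('wrist','w3.png')
E
```

```text
t 4.5833 pos [ 0.4401 -0.0694  0.0067] shift [ 0.002  -0.0126  0.0133] turn [0.0048 0.0014 0.0005] rows>= 0.1 0.0 F [-0.6 -0.4 -0.8] op 0.997
```

View pics/w3.png

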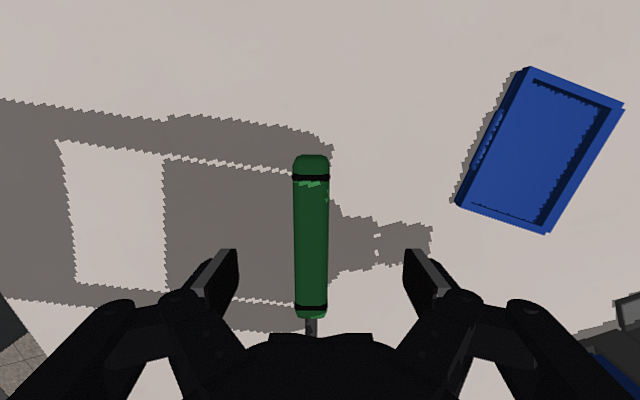

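arm_command(motion="0 -0.028 0.014 0.005 0.001 0 1; 0 0 0 0 0 0 0.5; 0 0 0 0 0 0 0.3; 0 0 0 0 0 0 0; 0 0 0 0 0 0 0; 0 0 0 0 0 0 0; 0 0 0 0 0 0 0; 0 0 0 0 0 0 0; 0 0 0 0 0 0 0; 0 0 0 0 0 0 0")

```text
time_s: 5.47
eef_pos: [0.4373, -0.0689, 0.0068]
eef_rot: [0.003, 0.802, 0.597, 0.001]
wrist_force: [-0.1, -0.1, 0.4]
opening: 0.193
```

```bash
python3 - <<'E'
from h import *
move([.4378,-.0683,.004],down(73.3))
shot('wrist','w4.png')
E
```

```text
t 5.4667 pos [ 0.4373 -0.0689  0.0068] shift [0.0037 0.0016 0.0139] turn [0.0055 0.0012 0.0013] rows>= 0.1 0.0 F [-0.1 -0.1  0.4] op 0.193
```

View pics/w4.png

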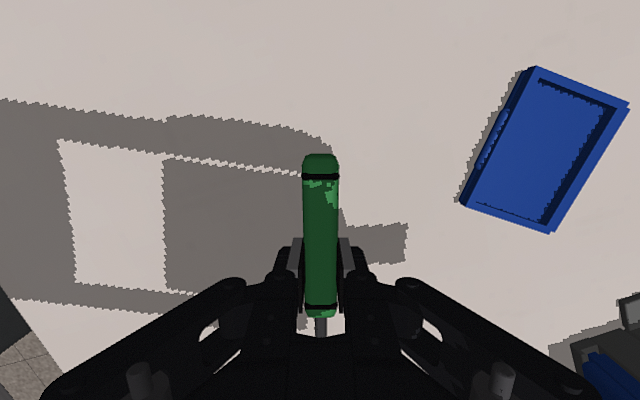

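```bash
python3 - <<'E'
from h import *
c=load('wrist'); M=np.array(c['mount'])
for nm,h in (('a',.010),('b',.018),('c',.02)):
  for row in (154,176,178,304,310,317):
    d=M[:3,:3]@np.linalg.inv(np.array(c['intrinsics']))@[320,row,1]; o=M[:3,3]; z=.0068-h; print(h,row,np.round(o+d*(z-o[2])/d[2],4))
E
```

```text
0.01 154 [ 0.0554 -0.0006 -0.0032]
0.01 176 [ 0.0443 -0.0006 -0.0032]
0.01 178 [ 0.0433 -0.0006 -0.0032]
0.01 304 [-0.0316 -0.0005 -0.0032]
0.01 310 [-0.0358 -0.0005 -0.0032]
0.01 317 [-0.0407 -0.0005 -0.0032]
0.018 154 [ 0.0564 -0.0005 -0.0112]
0.018 176 [ 0.0459 -0.0005 -0.0112]
0.018 178 [ 0.045  -0.0005 -0.0112]
0.018 304 [-0.0257 -0.0005 -0.0112]
0.018 310 [-0.0296 -0.0005 -0.0112]
0.018 317 [-0.0342 -0.0005 -0.0112]
0.02 154 [ 0.0566 -0.0005 -0.0132]
0.02 176 [ 0.0463 -0.0005 -0.0132]
0.02 178 [ 0.0454 -0.0005 -0.0132]
0.02 304 [-0.0242 -0.0005 -0.0132]
0.02 310 [-0.028  -0.0005 -0.0132]
0.02 317 [-0.0326 -0.0005 -0.0132]
```

arm_command(motion="0 0 -0.1 0 0 0 0; 0 0 -0.15 0 0 0 0; 0 0 -0.19 0 0 0 0; 0 0 -0.19 0 0 -0.1 0; 0 0 -0.19 0 0 -0.1 0; 0 0 -0.19 0 0 -0.1 0; 0 0 -0.19 0 0 -0.1 0; 0 0 0 0 0 0 0")

```text
time_s: 6.18
eef_pos: [0.4319, -0.0666, 0.2536]
eef_rot: [-0.003, 0.653, 0.758, -0.001]
wrist_force: [0.9, -0.5, 0.1]
opening: 0.199
```

```bash
python3 - <<'E'
from h import *
move([.55,-.28,.27],down(97.6))
E
```

```text
t 6.1833 pos [ 0.4319 -0.0666  0.2536] shift [-1.1425  0.4256 -0.0887] turn [-0.0059 -0.0033  0.0151] rows>= 6.1 0.1 F [ 0.9 -0.5  0.1] op 0.199
```

arm_command(motion="-0.163 0.061 -0.012 -0.006 -0.003 0.015 0; -0.163 0.061 -0.012 0 0 0 0; -0.163 0.061 -0.012 0 0 0 0; -0.163 0.061 -0.012 0 0 0 0; -0.163 0.061 -0.012 0 0 0 0; -0.163 0.061 -0.012 0 0 0 0; -0.15 0.055 -0.01 0 0 0 0; 0 0 0 0 0 0 0; 0 0 0 0 0 0 0")

```text
time_s: 6.93
eef_pos: [0.5505, -0.2876, 0.2697]
eef_rot: [0.002, 0.659, 0.752, 0.001]
wrist_force: [-0.4, 1.0, -0.4]
opening: 0.193
```

```bash
python3 - <<'E'
from h import *
move([.55,-.28,.27],down(97.6)); np.save('P5.npy',cpose(load('wrist')))
c=shot('wrist','w5.png'); shot('top','top5.png'); move([.55,-.28,.27],down(97.6))
E
```

```text
t 6.9333 pos [ 0.5505 -0.2876  0.2697] shift [ 0.0381  0.0024 -0.0016] turn [ 0.0046  0.0012 -0.0011] rows>= 0.2 0.0 F [-0.4  1.  -0.4] op 0.193
t 7.0333 pos [ 0.5501 -0.2865  0.2699] shift [ 0.0322  0.004  -0.0008] turn [ 0.0045  0.0013 -0.    ] rows>= 0.2 0.0 F [ 0.1 -0.4 -0. ] op 0.193
```

View pics/w5.png

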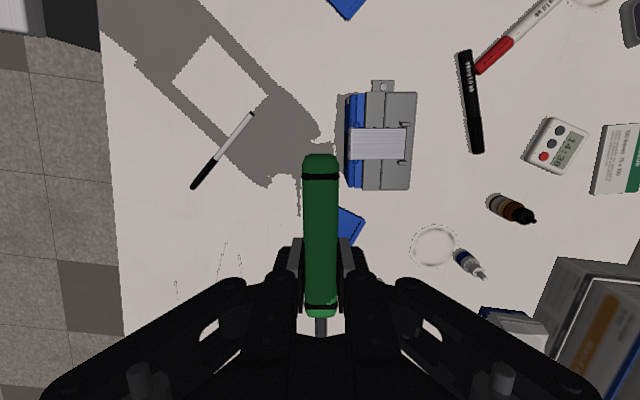

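```bash
python3 - <<'E'
import cv2
a=cv2.imread('pics/w5.png')
cv2.imwrite('pics/w5a.png',cv2.resize(a[70:210,330:430],None,fx=4,fy=4,interpolation=cv2.INTER_CUBIC))
E
```

```text
(no output)
```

View pics/w5a.png

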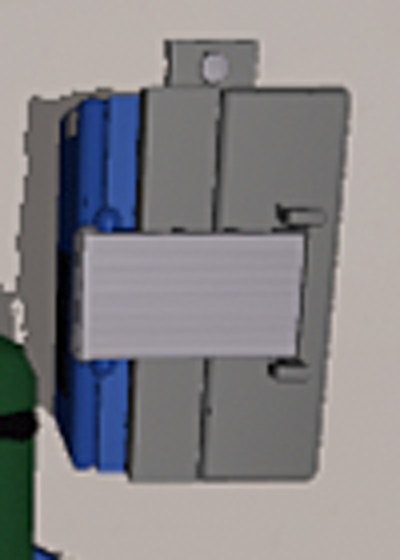

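```bash
python3 - <<'E'
from h import *
np.set_printoptions(precision=4,suppress=True)
c=load('wrist'); P1=np.load('P1.npy');P5=np.load('P5.npy')
A=lambda x,y:np.array([400+x/4-.4,160+y/4-.4]); B=lambda x,y:np.array([330+x/4-.4,70+y/4-.4])
H1=[((455,178),(28,55,92)),((548,488),(28,-55,92)),((263,260),(-28,55,92)),((370,560),(-28,-55,92))]
H5=[((350,89),(28,55,92)),((320,480),(28,-55,92)),((140,89),(-28,55,92)),((130,480),(-28,-55,92))]
o1=[(c,P1,A(*u),m) for u,m in H1]; o5=[(c,P5,B(*u),m) for u,m in H5]
for o in (o1,o5,o1+o5):
  p,r=fit(o,[.61,-.235,.15]); print(p,np.degrees(p[2])); print(r.T)
t=load('top'); f=lambda x,y:np.array((240+x/3.6,110+y/3.6))
ot=[(t,None,f(*u),m) for u,m in [((410,97),(28,55,92)),((555,75),(28,-55,92))]]
print(fit(ot,[.61,-.235,.15]))
E
```

```text
[ 0.6218 -0.2306  0.1381] 7.912903157664355
[[ 0.2425  1.0382 -1.2027 -0.1453]
 [-1.42    0.9521 -0.3614  1.2425]]
[ 0.6211 -0.2326  0.1482] 8.489131012536099
[[-0.0389 -0.2017  0.2173  0.008 ]
 [-1.2082  0.5653 -0.3199  1.3748]]
[ 0.6214 -0.2318  0.1413] 8.098716569783697
[[-0.2014  0.9023 -1.5295 -0.1928  0.7708 -0.1058  1.0099  0.0896]
 [-0.267   1.7994  0.8813  2.1725 -1.8067  0.0824 -1.2996  0.5797]]
(array([ 0.6175, -0.2357,  0.1481]), array([[-0.4472,  0.0698],
       [ 0.4486, -0.0748]]))
```

```bash
cat >> h.py <<'E'
HX,HY,HW=.6212,-.2318,np.radians(8.3)
TIP=.094
def hw(x,y): x/=1000;y/=1000; return HX+np.cos(HW)*x-np.sin(HW)*y, HY+np.sin(HW)*x+np.cos(HW)*y
def tipmove(x,y,zt=.063,dz=.0032,extra=0):  # move so tip is at housing (x,y) mm
    X,Y=hw(x,y+TIP*1000); move([X,Y,zt-dz+extra],down(90+np.degrees(HW)))
def tipnow(dz=.0032):
    T=pose(); p=T[:3,:3]@[-TIP,0,-dz]+T[:3,3]; d=p[:2]-[HX,HY]; k,s=np.cos(HW),np.sin(HW)
    print('tip in housing mm',np.round(1000*np.array([k*d[0]+s*d[1],-s*d[0]+k*d[1],p[2]]),1),'yaw err',round(np.degrees(np.arctan2(T[1,0],T[0,0]))-90-np.degrees(HW),2),'tilt',np.round(T[:2,2],4))
E
python3 - <<'E'
from h import *
tipmove(-22,85,.10); tipnow()
E
```

```text
t 7.0333 pos [ 0.5501 -0.2865  0.2699] shift [1.1188 0.2638 0.8649] turn [ 0.0044  0.0014 -0.0117] rows>= 7.2 0.1 F [ 0.1 -0.4 -0. ] op 0.193
tip in housing mm [ -79.5 -137.8  273.2] yaw err -0.7 tilt [ 0.0048 -0.0008]
```

First sideways, then down (the tool stays above the housing).

arm_command(motion="0.18 0.044 0 0.004 0.001 -0.012 0; 0.18 0.044 0 0 0 0 0; 0.18 0.044 0 0 0 0 0; 0.18 0.044 0 0 0 0 0; 0.18 0.044 0 0 0 0 0; 0.18 0.044 0 0 0 0 0; 0.03 0 0 0 0 0 0; 0 0 0 0 0 0 0; 0 0 0 0 0 0 0")

```text
time_s: 7.78
eef_pos: [0.5637, -0.0409, 0.2692]
eef_rot: [-0.001, 0.652, 0.758, 0.0]
wrist_force: [-0.4, 0.8, -1.3]
opening: 0.187
```

```bash
python3 - <<'E'
from h import *
tipmove(-22,85,.10); tipnow()
E
```

```text
t 7.7833 pos [ 0.5637 -0.0409  0.2692] shift [-0.0925  0.0363  0.8617] turn [-0.0002 -0.0016  0.0051] rows>= 4.3 0.0 F [-0.4  0.8 -1.3] op 0.187
tip in housing mm [-28.8 103.2 272.2] yaw err 0.3 tilt [-0.0004  0.0016]
```

arm_command(motion="-0.015 0.008 0.17 0 0 0.005 0; -0.015 0.007 0.17 0 0 0 0; -0.015 0.007 0.17 0 0 0 0; -0.015 0.007 0.17 0 0 0 0; -0.015 0.007 0.17 0 0 0 0; 0 0 0 0 0 0 0; 0 0 0 0 0 0 0")

```text
time_s: 8.37
eef_pos: [0.5753, -0.0625, 0.0986]
eef_rot: [0.005, 0.656, 0.755, 0.002]
wrist_force: [1.3, -0.9, 0.6]
opening: 0.189
```

```bash
python3 - <<'E'
from h import *
tipmove(-22,75); tipnow()
shot('wrist','w6.png'); shot('top','top6.png'); shot('side','side6.png')
a=cv2.imread('pics/top6.png')[110:250,240:460]; b=cv2.imread('pics/side6.png')[160:300,240:460]
cv2.imwrite('pics/ts6.png',np.vstack([cv2.resize(i,None,fx=3.6,fy=2.1*2/2*1,interpolation=cv2.INTER_CUBIC) if 0 else cv2.resize(i,(471,300),interpolation=cv2.INTER_CUBIC) for i in (a,b)]))
E
```

```text
t 8.3667 pos [ 0.5753 -0.0625  0.0986] shift [-0.0247 -0.0067  0.1943] turn [ 0.0093  0.0051 -0.0049] rows>= 1.0 0.1 F [ 1.3 -0.9  0.6] op 0.189
tip in housing mm [-21.5  80.2 102.3] yaw err -0.29 tilt [ 0.0104 -0.0039]
```

View pics/ts6.png

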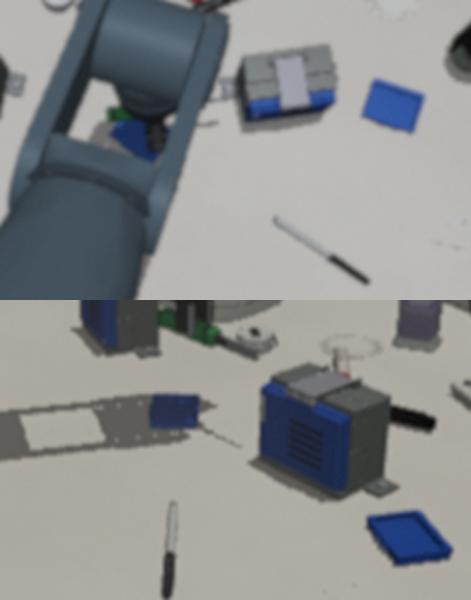

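View pics/w6.png

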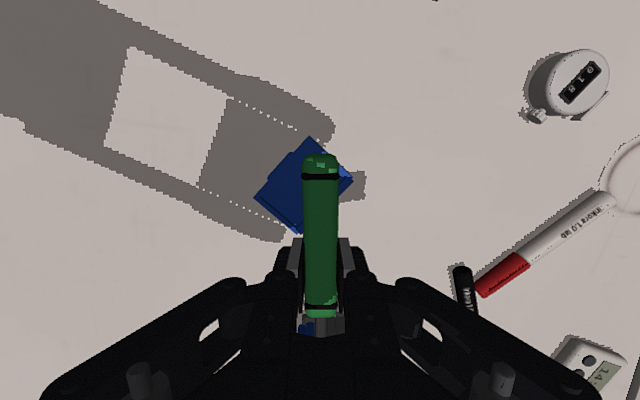

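```bash
python3 - <<'E'
from h import *
T=pose(); p=T[:3,:3]@[-TIP,0,-.0032]+T[:3,3]
for n in('top','side'): print(n,proj(load(n),p))
i=cv2.imread('pics/top6.png')[150:185,320:360]; j=cv2.imread('pics/side6.png')[165:200,330:390]
cv2.imwrite('pics/c6.png',np.hstack([cv2.resize(i,None,fx=10,fy=10,interpolation=cv2.INTER_CUBIC),cv2.resize(j,(400,350),interpolation=cv2.INTER_CUBIC)]))
E
```

```text
top [345.77941441 153.80484436]
side [359.39140472 183.96540435]
```

View pics/c6.png

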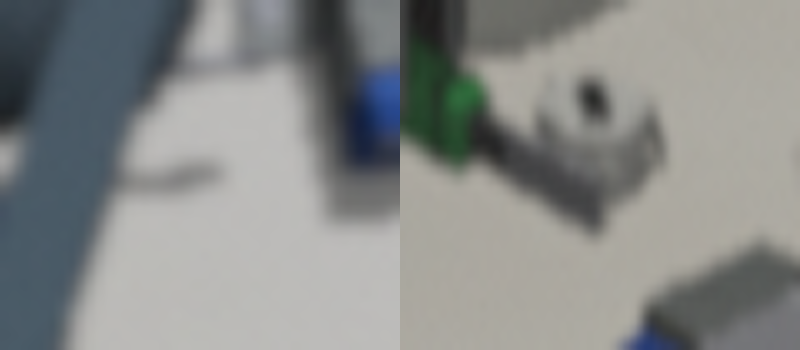

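```bash
python3 - <<'E'
from h import *
s=load('side')
for m,u in [((28,-55,92),(655,160)),((-28,55,92),(458,133)),((28,55,92),(520,108))]:
  print(proj(s,[*hw(*map(float,m[:2])),m[2]/1000]), 240+u[0]/3.6,160+u[1]/3.6)
tipmove(-22,70); tipnow()
E
```

```text
[422.4037437  203.10348874] 421.94444444444446 204.44444444444446
[364.91820301 193.8733646 ] 367.22222222222223 196.94444444444446
[382.79968144 187.20860816] 384.44444444444446 190.0
t 8.5167 pos [ 0.5767 -0.0622  0.1009] shift [-0.0498 -0.0147  0.2058] turn [ 0.0128  0.0066 -0.0041] rows>= 1.1 0.1 F [ 0.2 -0.5 -0.9] op 0.192
tip in housing mm [-20.   80.3 104.8] yaw err -0.25 tilt [ 0.0143 -0.0049]
```

arm_command(motion="0 -0.008 0.1 0.013 0.007 -0.004 0; 0 -0.008 0.1 0 0 0 0; 0 0 0 0 0 0 0; 0 0 0 0 0 0 0")

```text
time_s: 8.85
eef_pos: [0.5814, -0.0652, 0.0714]
eef_rot: [0.008, 0.654, 0.757, 0.004]
wrist_force: [0.3, 0.1, -0.4]
opening: 0.195
```

```bash
python3 - <<'E'
from h import *
tipmove(-22,62); tipnow()
E
```

```text
t 8.85 pos [ 0.5814 -0.0652  0.0714] shift [-0.0724 -0.0344  0.0582] turn [0.0157 0.0073 0.0004] rows>= 0.5 0.1 F [ 0.3  0.1 -0.4] op 0.195
tip in housing mm [-15.3  76.6  75.4] yaw err 0.02 tilt [ 0.0174 -0.0052]
```

arm_command(motion="-0.025 -0.036 0.06 0.016 0.007 0 0; 0 0 0 0 0 0 0; 0 0 0 0 0 0 0")

```text
time_s: 9.1
eef_pos: [0.5782, -0.0727, 0.0641]
eef_rot: [0.003, 0.654, 0.757, 0.001]
wrist_force: [0.4, -0.1, -0.4]
opening: 0.189
```

```bash
python3 - <<'E'
from h import *
tipmove(-22,62); tipnow()
E
```

```text
t 9.1 pos [ 0.5782 -0.0727  0.0641] shift [-0.0381 -0.0121  0.0217] turn [0.0055 0.0034 0.0011] rows>= 0.2 0.1 F [ 0.4 -0.1 -0.4] op 0.189
tip in housing mm [-19.5  69.7  67.7] yaw err 0.06 tilt [ 0.0062 -0.0027]
```

arm_command(motion="-0.03 -0.012 0.03 0.006 0.003 0.001 0; 0 0 0 0 0 0 0; 0 0 0 0 0 0 0")

```text
time_s: 9.35
eef_pos: [0.5776, -0.0802, 0.0594]
eef_rot: [0.001, 0.654, 0.756, -0.0]
wrist_force: [-0.1, 0.8, -1.6]
opening: 0.189
```

```bash
python3 - <<'E'
from h import *
shot('side','side7.png')
T=pose(); p=T[:3,:3]@[-TIP,0,-.0032]+T[:3,3]; print(proj(load('side'),p),proj(load('side'),[*hw(-22,42),.063]))
cv2.imwrite('pics/c7.png',cv2.resize(cv2.imread('pics/side7.png')[170:260,330:450],None,fx=6,fy=6,interpolation=cv2.INTER_CUBIC))
tipmove(-22,50); tipnow()
E
```

```text
[364.13164588 204.42941105] [370.68911868 207.34222403]
t 9.4 pos [ 0.5775 -0.0803  0.0592] shift [-0.0613 -0.003  -0.0027] turn [ 0.0009  0.0014 -0.0002] rows>= 0.3 0.0 F [ 0.1  0.4 -1.3] op 0.192
tip in housing mm [-21.4  62.3  62.6] yaw err -0.01 tilt [ 0.0011 -0.0013]
```

View pics/c7.png

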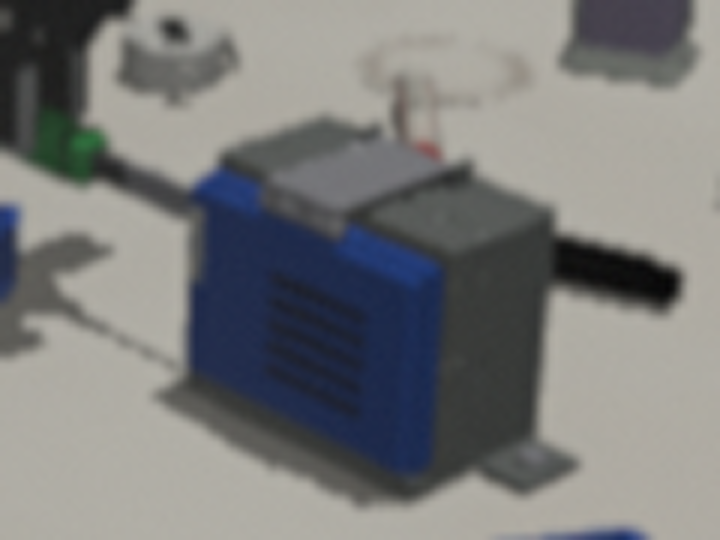

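```bash
python3 - <<'E'
from h import *
s=load('side')
for m in [(-44.5,53,86),(-44.5,53,11),(-44.5,-53,86),(-44.5,48,78),(-44.5,48,48),(-28,55,92),(28,-55,92),(28,-55,0)]:
  q=proj(s,[*hw(*map(float,m[:2])),m[2]/1000]); print(m,np.round((q-[330,170])*6))
E
```

```text
(-44.5, 53, 86) [180. 173.]
(-44.5, 53, 11) [173. 361.]
(-44.5, -53, 86) [408. 273.]
(-44.5, 48, 78) [189. 198.]
(-44.5, 48, 48) [186. 274.]
(-28, 55, 92) [210. 143.]
(28, -55, 92) [554. 199.]
(28, -55, 0) [533. 434.]
```

arm_command(motion="-0.03 -0.002 -0.002 0.001 0.001 0 0; -0.03 -0.002 0 0 0 0 0; 0 0 0 0 0 0 0; 0 0 0 0 0 0 0")

```text
time_s: 9.73
eef_pos: [0.5786, -0.0936, 0.0598]
eef_rot: [0.0, 0.654, 0.756, -0.0]
wrist_force: [0.7, -0.7, -1.6]
opening: 0.189
```

```bash
python3 - <<'E'
from h import *
tipmove(-22,40); tipnow()
E
```

```text
t 9.7333 pos [ 0.5786 -0.0936  0.0598] shift [-0.0447  0.001   0.    ] turn [-0.0002  0.0004  0.0001] rows>= 0.2 0.0 F [ 0.7 -0.7 -1.6] op 0.189
tip in housing mm [-22.2  49.   63. ] yaw err 0.0 tilt [-0.0002 -0.0004]
```

arm_command(motion="-0.025 0.001 0 0 0 0 0; -0.025 0.001 0 0 0 0 0; 0 0 0 0 0 0 0; 0 0 0 0 0 0 0")

```text
time_s: 10.07
eef_pos: [0.5807, -0.1047, 0.0598]
eef_rot: [0.0, 0.654, 0.756, -0.0]
wrist_force: [0.7, 0.3, -1.6]
opening: 0.194
```

```bash
python3 - <<'E'
from h import *
shot('top','top8.png'); shot('side','side8.png'); shot('wrist','w8.png')
tipmove(-22,37); tipnow()
i=cv2.imread('pics/top8.png')[120:180,325:405]; j=cv2.imread('pics/side8.png')[170:260,330:450]
cv2.imwrite('pics/c8.png',np.hstack([cv2.resize(k,(400,300),interpolation=cv2.INTER_CUBIC) for k in(i,j)]))
E
```

```text
t 10.2167 pos [ 0.5806 -0.1043  0.0598] shift [-0.0052 -0.0012  0.0002] turn [-0.0002  0.0003  0.0001] rows>= 0.0 0.0 F [-0.   0.7 -1.5] op 0.187
tip in housing mm [-21.7  38.   63.1] yaw err 0.01 tilt [-0.0002 -0.0004]
```

View pics/c8.png

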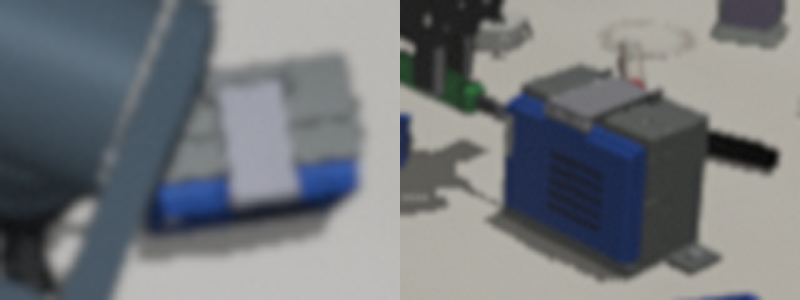

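View pics/w8.png

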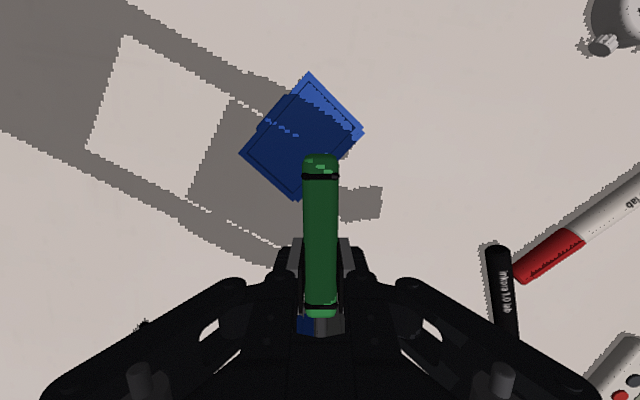

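arm_command(motion="-0.02 -0.02 0 0 0 0 0; 0 -0.03 0 0 0 0 0; 0 -0.03 0 0 0 0 0; 0 -0.03 0 0 0 0 0; 0 0 0 0 0 0 0")

```text
time_s: 10.63
eef_pos: [0.5587, -0.1119, 0.0602]
eef_rot: [0.001, 0.653, 0.757, 0.0]
wrist_force: [0.2, -0.2, -1.5]
opening: 0.19
```

```bash
python3 - <<'E'
from h import *
tipmove(-50,37); tipnow(); print(get_obs()['torque'])
E
```

```text
t 10.6333 pos [ 0.5587 -0.1119  0.0602] shift [ 0.0165 -0.0272  0.002 ] turn [0.0024 0.0016 0.0019] rows>= 0.2 0.0 F [ 0.2 -0.2 -1.5] op 0.19
tip in housing mm [-44.4  33.7  63.6] yaw err 0.12 tilt [ 0.0027 -0.0012]
[0.02369562 0.009721   0.01798639]
```

```bash
python3 - <<'E'
from h import *
shot('top','top9.png'); shot('side','side9.png'); tipnow()
i=cv2.imread('pics/top9.png')[120:180,325:405]; j=cv2.imread('pics/side9.png')[170:260,330:450]
cv2.imwrite('pics/c9.png',np.hstack([cv2.resize(k,(400,300),interpolation=cv2.INTER_CUBIC) for k in(i,j)]))
E
```

```text
tip in housing mm [-43.4  33.5  63.9] yaw err 0.1 tilt [ 0.0038 -0.0015]
```

View pics/c9.png

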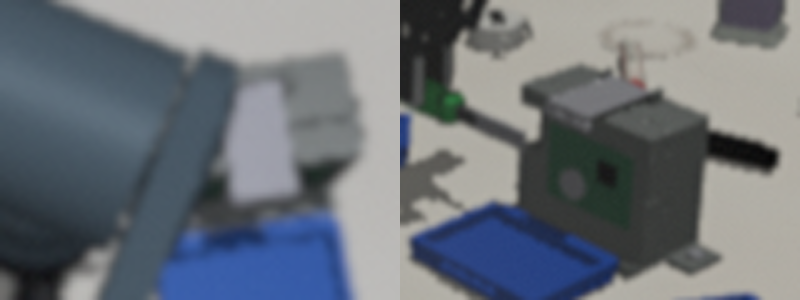

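arm_command(motion="0.08 0 0 0 0 0 0; 0.12 0 0 0 0 0 0; 0.12 0 0 0 0 0 0; 0.05 0 -0.1 0 0 0 0; 0 0 -0.15 0 0 0 0; 0 0 -0.15 0 0 0 0; 0 0 0 0 0 0 0")

```text
time_s: 11.32
eef_pos: [0.5445, -0.0307, 0.1401]
eef_rot: [-0.002, 0.654, 0.757, -0.001]
wrist_force: [1.7, -0.4, 0.5]
opening: 0.194
```

```bash
python3 - <<'E'
from h import *
tipnow(); move([.4378,-.069,.13],down(73.3)); shot('wrist','w10.png')
E
```

```text
tip in housing mm [-46.8 116.1 143.1] yaw err 0.03 tilt [-0.0043  0.002 ]
t 11.3167 pos [ 0.5445 -0.0307  0.1401] shift [-0.1123 -0.5555  0.0525] turn [-0.0042 -0.0016  0.4172] rows>= 2.8 3.6 F [ 1.7 -0.4  0.5] op 0.194
```

View pics/w10.png

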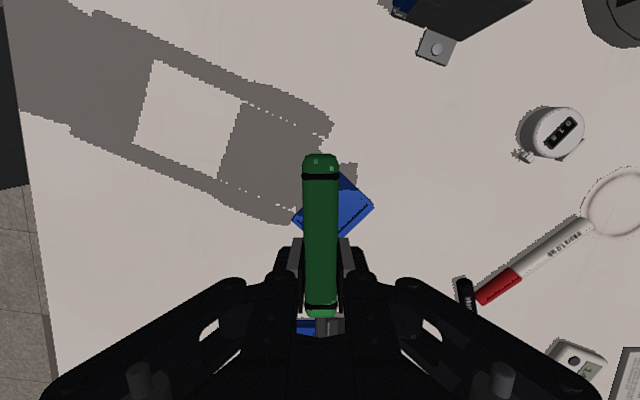

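arm_command(motion="-0.022 -0.112 0 0 0 0 0; -0.022 -0.112 0 0 0 0 0; -0.022 -0.112 0 0 0 0 0; -0.022 -0.112 0 0 0 0 0; -0.022 -0.112 0 0 0 0 0; 0 0 0 0 0 0.104 0; 0 0 0.05 0 0 0.104 0; 0 0 0.1 0 0 0.104 0; 0 0 0.1 0 0 0.104 0; 0 0 0 0 0 0 0")

```text
time_s: 12.2
eef_pos: [0.4242, -0.0632, 0.0782]
eef_rot: [-0.008, 0.807, 0.59, -0.004]
wrist_force: [-1.0, -0.3, -1.0]
opening: 0.193
```

```bash
python3 - <<'E'
from h import *
move([.4378,-.069,.012],down(73.3))
E
```

```text
t 12.2 pos [ 0.4242 -0.0632  0.0782] shift [-0.0077  0.079   0.3295] turn [-0.0165 -0.0026 -0.0161] rows>= 1.7 0.2 F [-1.  -0.3 -1. ] op 0.193
```

arm_command(motion="0 0.02 0.07 -0.016 -0.003 -0.016 0; 0 0.01 0.08 0 0 0 0; 0 0 0.08 0 0 0 0; 0 0 0.06 0 0 0 0; 0 0 0 0 0 0 0; 0 0 0 0 0 0 0")

```text
time_s: 12.7
eef_pos: [0.4277, -0.0626, 0.017]
eef_rot: [-0.003, 0.796, 0.605, -0.002]
wrist_force: [-0.2, 0.3, -0.8]
opening: 0.192
```

```bash
python3 - <<'E'
from h import *
T=pose(); move([*T[:2,3],.007],down(73.3))
E
```

```text
t 12.7 pos [ 0.4277 -0.0626  0.017 ] shift [-0.      0.0003  0.0501] turn [-0.0063 -0.0007  0.0196] rows>= 0.3 0.2 F [-0.2  0.3 -0.8] op 0.192
```

arm_command(motion="0 0 0.03 -0.006 0 0 0; 0 0 0 0 0 0 0; 0 0 0.02 0 0 0 0; 0 0 0 0 0 0 0; 0 0 0 0 0 0 0")

```text
time_s: 13.12
eef_pos: [0.4295, -0.063, 0.0089]
eef_rot: [0.002, 0.795, 0.607, 0.001]
wrist_force: [0.1, -0.0, -1.7]
opening: 0.191
```

```bash
python3 - <<'E'
from h import *
T=pose(); move([*T[:2,3],.007],down(73.3))
E
```

```text
t 13.1167 pos [ 0.4295 -0.063   0.0089] shift [-0.     -0.      0.0093] turn [ 0.0039 -0.0003  0.0239] rows>= 0.0 0.2 F [ 0.1 -0.  -1.7] op 0.191
```

arm_command(motion="0 0 0.012 0.004 0 0 0; 0 0 0 0 0 0 0; 0 0 0 0 0 0 0")

```text
time_s: 13.37
eef_pos: [0.4304, -0.0633, 0.0072]
eef_rot: [0.001, 0.795, 0.607, 0.0]
wrist_force: [-0.4, -0.3, -0.7]
opening: 0.194
```

```bash
python3 - <<'E'
from h import *
T=pose(); move([*T[:2,3],.007],down(73.3))
E
```

```text
t 13.3667 pos [ 0.4304 -0.0633  0.0072] shift [ 0.     -0.      0.0009] turn [ 0.0014 -0.      0.0241] rows>= 0.0 0.2 F [-0.4 -0.3 -0.7] op 0.194
```

arm_command(motion="0 0 0.002 0 0 0 0.3; 0 0 0 0 0 0 0.4; 0 0 0 0 0 0 0.6; 0 0 0 0 0 0 1; 0 0 0 0 0 0 1; 0 0 0 0 0 0 1; 0 0 0 0 0 0 1; 0 0 0 0 0 0 1")

```text
time_s: 14.03
eef_pos: [0.4309, -0.0637, 0.0071]
eef_rot: [0.001, 0.795, 0.607, 0.001]
wrist_force: [-0.8, -0.5, -1.1]
opening: 1.0
```

arm_command(motion="0 0 -0.06 0 0 0 1; 0 0 -0.12 0 0 0 1; 0 0 -0.16 0 0 0 1; 0 0 -0.16 0 0 0 1; 0.05 0 -0.16 0 0 0 1; 0.05 0 -0.16 0 0 0 1; 0 0 -0.1 0 0 0 1; 0 0 0 0 0 0 1; 0 0 0 0 0 0 1")

```text
time_s: 14.78
eef_pos: [0.4338, -0.0425, 0.1986]
eef_rot: [-0.001, 0.795, 0.607, -0.0]
wrist_force: [-0.3, -0.5, -0.8]
opening: 0.998
```

```bash
python3 - <<'E'
from h import *
shot('wrist','w11.png'); shot('top','top11.png'); shot('side','side11.png'); print(get_obs()['time_s'],get_obs()['wrist_force'])
i=cv2.imread('pics/top11.png')[120:245,260:460]; j=cv2.imread('pics/side11.png')[170:295,250:450]
cv2.imwrite('pics/c11.png',np.hstack([cv2.resize(k,(400,250),interpolation=cv2.INTER_CUBIC) for k in(i,j)]))
E
```

```text
14.9333 [-0.59221428  0.30171    -0.94298939]
```

View pics/c11.png

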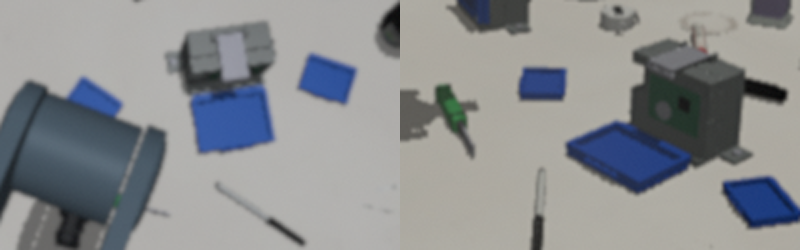

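View pics/w11.png

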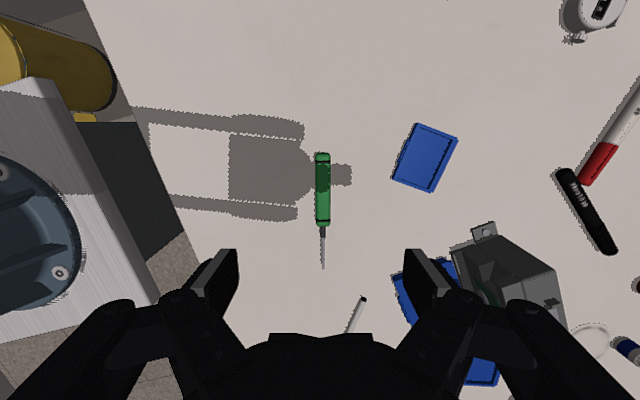

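```bash
python3 -c "
from bench import *
print(hand_in(), get_obs()['time_s'])"
```

```text
the job is handed in; nothing more can be done
the job is handed in; nothing more can be done
```

The snap-fit cover is off, and I handed the job in at about 15 s of the 48 s allowed. I gripped the green-handled pry tool and put its blade into the notch of the housing with the spring clip. Then I worked it about 22 mm toward the robot, and the cover came free. The gripper did not touch the cover. I drew the blade out, laid the tool near where it had been, let go and raised the arm.

**Last pictures:** The top and side cameras show the cover lying on the worktop directly in front of its housing, seemingly flat. The side and wrist cameras show the tool lying flat, by my estimate some 9 cm clear of the cover. The loose covers and the other items look unmoved, and the gripper is about 0.2 m up, touching nothing.

**Forces:** The wrist force stayed under about 2 N at every reading. The peak at the moment the clip snapped was not sampled.

**What disagreed:** The housing's position from the wrist camera and from the side camera differed by about 4–5 mm, mostly along the direction the blade went in. The blade still entered without contact force.

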